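Wedge a power-supply board off its pads and hold it

TASK

The power-supply board lies on four pads in its white housing base and is held down at its open side by two red push-pull retaining caps: pull both caps up to the stop to free it. Then pick up the yellow pry wedge, slide it flat along the bench, thin end first, into the cut-out under the board's free edge until that edge just lifts off its two pads, about 4 mm and not more than 6 mm, because the hooks at the far edge crack if it is tipped further. Finish while still gripping the wedge there, the board carried by the wedge and its far pads alone, so that a colleague can slip a new insulating sheet underneath; leave everything else on the bench where it is.

Things in the scene. Friction and masses are not known exactly. Their poses are not given: they have to be found in the camera images.
- base: White plastic housing base, 128 x 184 mm, fixed. Origin on the bench under the board's middle, z up. Open side -x; far wall (28 mm high) and hooks +x; side walls 12 mm high at y = +-90 mm. Its 4 mm floor has a cut-out open to -x, y within +-42 mm, in to x = +6 mm: there the wedge runs on the bench. Pads (tops 10 mm above the bench): near x = -40, far x = +45, y = +-58 mm.
- board: Green circuit board, 110 (x) x 150 (y) x 2.4 mm, about 0.5 kg, loose on the pads, with about 1 mm of play between studs and hooks. Origin: middle of its underside, 10 mm above the bench, axes as the base's. Parts up to 41 mm above the underside stand in its middle and far part; the strip within 28 mm of its free (-x) edge is bare.
- board_edge (a point): middle of the free (-x) edge of the board, on its underside, 55 mm from the board's origin; 10 mm above the bench while the board is down
- board_corner_a (a point): underside of the board's free edge, 70 mm to its +y from board_edge; 10 mm above the bench while down
- board_corner_b (a point): underside of the board's free edge, 70 mm to its -y from board_edge; 10 mm above the bench while down
- board_far (a point): middle of the far (+x) edge of the board, on its underside
- cap_a (a joint): slide of the red cap on the base's +y side: 0 m is pushed down (its underside on the board's top face, 12.5 mm above the bench), grows as it is pulled straight up, end stop at 0.014 m. A stiff friction fit of about 6 N: it stays where it is left and never comes off its stud.
- cap_a_grip (a point): middle of red cap a, on its axis: a ribbed cap of 22 mm diameter, 20 mm tall, its top 10 mm above this point (32.5 mm above the bench when down). Base frame: x = -43, y = +79 mm. It overlaps the board by 7 mm.
- cap_b (a joint): the same for the red cap on the base's -y side
- cap_b_grip (a point): middle of red cap b, the same size. Base frame: x = -43, y = -79 mm
- wedge: Yellow nylon pry wedge, 105 (x) x 28 (y) mm, 60 g, flat on the bench. Origin: middle of its underside, z up; thin end at +x (52.5 mm ahead). 3 mm thick at the tip; the top slopes up evenly to 26 mm thick at 75 mm behind the tip (0.307 mm per mm), then a level tail block 30 mm long and 26 mm high, to grip across its 28 mm width.
- wedge_tip (a point): middle of the wedge's thin end, on its underside
- wedge_grip (a point): middle of the wedge's tail block, 37.5 mm behind the wedge's origin, 13 mm above its underside: the place to grip
- multimeter: bystander: green multimeter, 155 x 78 x 40 mm, lying flat
- stripper: bystander: wire stripper with red handles, 160 x 80 x 17 mm
- connector: bystander: cream multi-pin connector shell, 65 x 52 x 15 mm
- lever_clamp: bystander: small grey terminal clamp with orange levers, 21 x 25 x 11 mm
- capacitor: bystander: standing blue can capacitor, 25 mm diameter, 40 mm tall
- screwdriver: bystander: orange screwdriver, 170 mm long, 26 mm thick
Things that resemble listed ones, but are neither listed nor needed, are in the scene too. Several things have the shape of the wedge; the one meant has the colours described above. Leave any pink look-alike of the base alone.

How it is judged:
On the way:
1. both red caps are pulled up (at least 10 mm of their 14 mm) (value of joint each of cap_a, cap_b above 0.01 m), for 0.2 s.
At the end, for the whole second after the job is handed in: Caps up 9 mm or more; the free edge's middle 1.5 to 6.5 mm and its corners 1 mm or more above rest, far edge down; wedge flat on the bench (within 5 mm, 7 degrees), bearing the board (over 0.5 N), gripped (over 2 N, the grasp point over it); the robot not touching the board; board and wedge still (value of joint each of cap_a, cap_b above 0.009 m and height (world z) of board_edge between 0.0115 and 0.0165 m and height (world z) of each of board_corner_a, board_corner_b above 0.011 m and height (world z) of board_far below 0.012 m and contact force between wedge and board above 0.5 N and contact force between the fingers and wedge above 2 N and x of the grasp point in the frame of wedge above -0.0525 m and y of the grasp point in the frame of wedge between -0.012 and 0.012 m and contact force between each of the arm, the fingers and board below 0.3 N and height (world z) of wedge below 0.005 m and angle between wedge's own z axis and vertical below 0.12 rad and linear speed of each of board, wedge below 0.01 m/s); the arm keeps its last pose, push and grip.
It fails at once if the board's free edge was lifted more than 10 mm (height (world z) of board_edge above 0.02 m).
It fails at once if a bystander was moved more than 20 mm (distance of any of multimeter, stripper, connector, lever_clamp, capacitor, screwdriver from where it was at the start of the episode above 0.02 m).
It also fails if it takes over 64 s, if anything falls off the work surface, if the arm or the gripper's body presses on something with over 40 N, if the wrist force passes 120 N, or if a joint passes its speed limit or range.

ROBOT

A 6-joint arm with a two-finger parallel gripper is mounted at the origin on the work surface. World frame = base frame: x ahead of the robot, y to its left, z up, the work surface at z = 0. Lengths are in m, angles in rad, forces in N, time in s.
With the tool pointing down it reaches from about 0.25 to 0.85 m from the base axis. Payload 12.5 kg.
Tool frame: the origin (TCP) lies on the centre line of the jaws, within the pads' length; the fingertips stand 14 mm ahead of it and the grasp point (between the pads) lies 5 mm behind it (bot.nose_length is the distance from the TCP to the fingertips, in m); z points along the fingers, y is the line along which they close (so a half turn about z gives the same grasp; the last joint's range is limited). The gripper opens to 93 mm and grips with 3 to 60 N. Pads are 15 mm wide; open, the fingers measure 128 mm over their backs; the gripper's body (75 mm by 188 mm) begins 65 mm behind the grasp point.
Start: joints at [-1.341, 0.351, 1.652, -0, 1.139, -0.085], TCP at [0.17, -0.523, 0.233] pointing down, gripper open.
Joint ranges: [-2.75, 2.75], [-0.79, 2.1], [0.01, 2.65], [-1.57, 4.71], [0.07, 3.14], [-2.87, 2.87]. Speed limits (rad/s): [2.22, 2.22, 2.79, 3.14, 3.14, 3.14].

INTERFACE

Orientations are given as a unit quaternion [w, x, y, z].
In Python, from rig import bot, optics gives the robot as it stands. The module is installed in compiled form; this text tells all that it offers.
- The arm moves only by the tool servo_tool, never from a script. Its argument "series" is text: rows parted by semicolons, each of 6 numbers parted by spaces: the shift along the tool's x, y, z in mm, then the turn, a rotation vector about the tool's x, y, z in degrees. A call has 1 to 20 rows; each row is the pose to reach, as a shift and turn from the pose commanded when the call began, along the tool's axes at that moment; what a row does not reach only later rows make up. A row lasts 1/8 s, in which the tool goes at most 62.5 mm and 10.7 degrees, less where a joint would pass 70% of its speed; a pose out of reach is approached as far as the arm can. A call with a gripper value outside its range is refused whole. "claw" is the closure, from -1 (fully open) to 1 (shut), set as the call begins (left out, the last holds). The fingers move at their own pace and stop on an object; "force" is the grip in N (left out, the last holds). Time passes only in rows, so rows that repeat a pose let the fingers close. It gives the time, the measured TCP pose, the force, the opening and the grip force at its end, in the units of the state.
- bot.get_obs(): the state, without advancing time (a new reading comes with each control period).
- optics.snapshot(name): name is "side" or "top"; returns a dict with "color" (384x512x3 uint8, red, green, blue), "depth" (384x512 float32, m along the optical axis (not along the pixel's ray), 0 where there is no reading), "camera_matrix" (3x3 intrinsics, pixels), "extrinsics" (4x4, takes a point from camera to world coordinates). Camera axes: x right, y up, looking along -z (the intrinsics and any distortion apply to the point x, -y, -z); pixel columns grow to the right and rows downward; lengths in m; the calibration is good to about 2 mm. A picture is of the moment at which its call begins.
- bot.close_job(): hands the job in; it is judged then, once.
The state is a dict: "time_s": time; "joints": joint angles; "joint_vel": joint speeds; "effort": joint torques, N m; "position": TCP position; "ee_rot": TCP orientation; "ft_force": force on the tool from outside, world axes, zero at the start; "torque": the same for the moment, N m; "gripper_width": finger opening in m; "grip_force": force on a finger pad.
Only numpy, scipy, OpenCV 4.12 (cv2) and the standard library are available. Lean on these libraries where they do the work, as an engineer would, in place of code of your own. Each camera call takes 0.05 s, during which the arm holds its last target. There are 200 camera calls.

## Working session

There is one attempt and no reset: what is moved stays moved. The work goes in short steps, Python scripts to look and compute and a tool call to move; the robot and the scene stay as the last step left them, time stands still between calls to the robot, and variables do not carry over. Pictures are saved under pics/ and viewed, at most 10 in all, crops included, and the job is handed in when it is done.

Besides the shell and the picture viewer there is one more tool, called after "Emit:" as name(argument=value, ...) on one line, values as JSON. servo_tool: Moves the arm, as the interface text tells. Its arguments: {"type":"object","properties":{"series":{"type":"string"},"claw":{"type":"number"},"force":{"type":"number"}},"required":["series"]}

```bash
mkdir -p pics
cat > h.py <<'E'
import numpy as np, cv2
from rig import bot, optics
def cloud(s):
    K=s["camera_matrix"];d=s["depth"];v,u=np.mgrid[:d.shape[0],:d.shape[1]]
    x=(u-K[0,2])/K[0,0]*d;y=(v-K[1,2])/K[1,1]*d
    P=np.stack([x,-y,-d,np.ones_like(d)],-1)@s["extrinsics"].T
    P[d==0]=np.nan
    return P[...,:3]
E
python3 - <<'E'
from h import *
for n in("top","side"):
    s=optics.snapshot(n);np.savez(n+"0.npz",**s)
    cv2.imwrite(f"pics/{n}0.png",cv2.resize(s["color"][...,::-1],(800,600)))
    print(n,s.keys(),s["extrinsics"].round(3).tolist(),s["camera_matrix"].round(1).tolist())
print(bot.get_obs())
E
```

```text
top dict_keys(['color', 'depth', 'camera_matrix', 'extrinsics']) [[-0.053, 0.976, -0.21, 0.312], [-0.999, -0.052, 0.011, 0.064], [0.0, 0.211, 0.978, 0.925], [0.0, 0.0, 0.0, 1.0]] [[366.1, 0.0, 253.4], [0.0, 366.1, 193.2], [0.0, 0.0, 1.0]]
side dict_keys(['color', 'depth', 'camera_matrix', 'extrinsics']) [[-0.864, 0.261, -0.431, 0.002], [-0.503, -0.44, 0.743, 0.863], [0.004, 0.859, 0.512, 0.597], [0.0, 0.0, 0.0, 1.0]] [[451.5, 0.0, 249.3], [0.0, 451.5, 196.6], [0.0, 0.0, 1.0]]
{'time_s': 0.1, 'joints': array([-1.34061310e+00,  3.51157073e-01,  1.65231681e+00,  5.64535574e-06,
        1.13911546e+00, -8.46030519e-02]), 'joint_vel': array([ 1.27801839e-03,  1.34994538e-03, -9.69894438e-04, -8.63455820e-05,
        5.94893943e-04,  3.10184291e-04]), 'effort': array([ 9.14760858e-04, -4.98027170e+01, -2.85705954e+01,  7.00351736e-02,
        2.38762004e-02, -5.38903271e-05]), 'position': array([ 0.17024737, -0.52269374,  0.23218556]), 'ee_rot': array([-4.97210130e-04,  9.87639311e-01,  1.56742918e-01, -3.36860724e-05]), 'ft_force': array([ 0.55544054, -0.14792891,  0.97036932]), 'torque': array([-0.007252  ,  0.01336278,  0.04318053]), 'grip_force': 0.0, 'gripper_width': 0.09275638024551605}
```

View pics/top0.png

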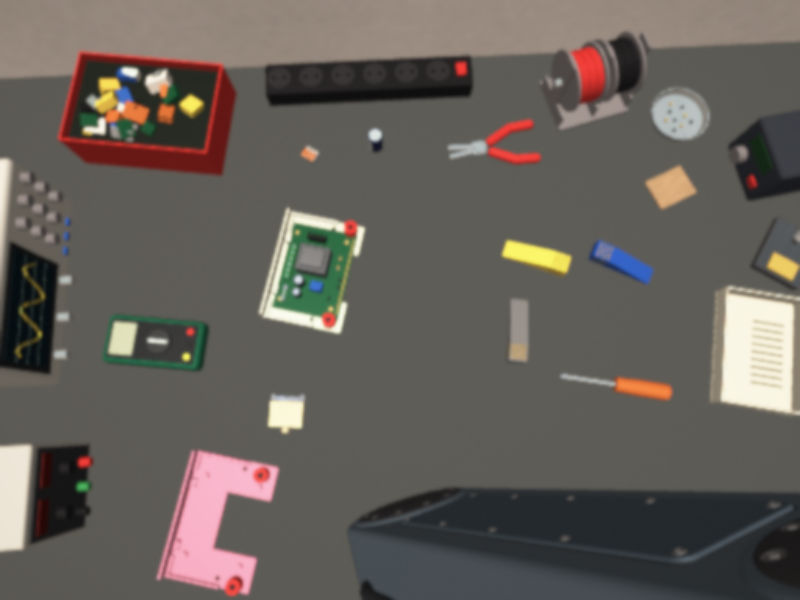

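View pics/side0.png

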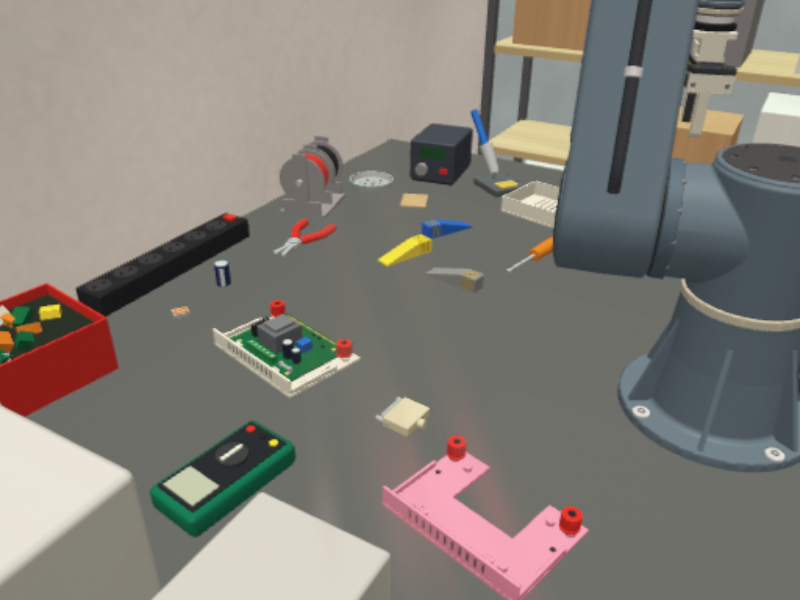

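The top view shows the white base with the green board at (312,270) and its open side to image right (world -y). The caps are at (350,228) and (328,320), and the yellow wedge is at (537,256) with its thin end pointing left. The blue and grey wedges and the pink base are decoys.

```bash
cat > m.py <<'E'
from h import *
def caps(s,P,red):
    out=[]
    n,l,st,c=cv2.connectedComponentsWithStats(red.astype(np.uint8))
    for i in range(1,n):
        if st[i,4]>=25: 
            q=P[l==i]; q=q[~np.isnan(q[:,0])]
            if len(q): out.append((c[i].round(1),st[i,4],q.mean(0).round(4),np.percentile(q[:,2],[5,50,95]).round(4),(q.min(0)+q.max(0))[:2]/2))
    return out
def run(n,s):
    P=cloud(s);hsv=cv2.cvtColor(s["color"],cv2.COLOR_RGB2HSV);H,S,V=[hsv[...,i].astype(int) for i in range(3)]
    red=((H<6)|(H>174))&(S>170)&(V>90)
    inb=(abs(P[...,0]-.36)<.15)&(abs(P[...,1]-.22)<.2)
    for o in caps(s,P,red&inb):print(n,"red",*o)
    yel=(abs(H-28)<5)&(S>150)&(V>90)&(abs(P[...,0]-.36)<.15)&(P[...,1]<0)&(P[...,1]>-.4)
    for o in caps(s,P,yel):print(n,"yel",*o)
    k=cv2.connectedComponentsWithStats(yel.astype(np.uint8));i=1+k[2][1:,4].argmax();q=P[k[1]==i]
    r=cv2.minAreaRect(q[:,:2].astype(np.float32));print("wedge rect",r,cv2.boxPoints(r).round(4).tolist())
    return P,H,S,V
if __name__=="__main__":
    for n in("top","side"):
        s=dict(np.load(n+"0.npz"));P,H,S,V=run(n,s)
        near=(P[...,0]>.2)&(P[...,0]<.5)&(P[...,1]>.08)&(P[...,1]<.35)
        w=near&(S<60)&(V>150)&(P[...,2]<.03)
        q=P[w];r=cv2.minAreaRect(q[:,:2].astype(np.float32));print(n,"white rect",r,cv2.boxPoints(r).round(4).tolist())
        g=near&(abs(H-70)<25)&(S>90)&(P[...,2]<.018);q=P[g]
        if len(q):r=cv2.minAreaRect(q[:,:2].astype(np.float32));print(n,"green",r,np.median(q[:,2]))
E
python3 m.py
```

```text
top red [210.3 203.8] 34 [0.4825 0.1613 0.0328] [0.0307 0.033  0.0351] [0.48205344 0.16198277]
top red [167.7 303.4] 25 [0.2507 0.2679 0.0323] [0.0298 0.0321 0.0348] [0.25071399 0.26956307]Traceback (most recent call last):
  File "m.py", line 22, in <module>
    s=dict(np.load(n+"0.npz"));P,H,S,V=run(n,s)
                                       ~~~^^^^^
  File "m.py", line 17, in run
    k=cv2.connectedComponentsWithStats(yel.astype(np.uint8));i=1+k[2][1:,4].argmax();q=P[k[1]==i]
                                                                 ~~~~~~~~~~~~~~~~~^^
ValueError: attempt to get argmax of an empty sequence
```

```bash
sed -i 's/P\[...,0\]-.36)<.15)&(abs/P[...,0]-.56)<.15)\&(abs/; s/(abs(P\[...,0\]-.36)<.15)&(P/(abs(P[...,0]-.57)<.1)\&(P/; s/>.2)&(P\[...,0\]<.5)/>.4)\&(P[...,0]<.7)/' m.py; python3 m.py
```

```text
top red [224.1 145.9] 44 [0.6318 0.1217 0.0318] [0.0216 0.0328 0.0346] [0.63244613 0.12094366]
top red [210.3 203.8] 34 [0.4825 0.1613 0.0328] [0.0307 0.033  0.0351] [0.48205344 0.16198277]
top yel [349.7 167.5] 199 [ 0.5603 -0.1968  0.0211] [0.0057 0.0244 0.0283] [ 0.56302927 -0.18223386]
wedge rect ((0.5720606446266174, -0.1817111372947693), (0.10228805989027023, 0.028309782966971397), 67.43025207519531) [[0.5393999814987183, -0.22349999845027924], [0.565500020980835, -0.23440000414848328], [0.6047999858856201, -0.13989999890327454], [0.5785999894142151, -0.1290999948978424]]
top white rect ((0.573941707611084, 0.19056016206741333), (0.14187714457511902, 0.19424882531166077), 75.1207275390625) [[0.461899995803833, 0.1468999981880188], [0.6496000289916992, 0.09709999710321426], [0.6859999895095825, 0.23420000076293945], [0.4982999861240387, 0.2840999960899353]]
top green ((0.5700860619544983, 0.18589088320732117), (0.09918570518493652, 0.14292152225971222), 74.79975128173828) 0.012490756856068874
side red [177.3 196.6] 72 [0.6331 0.1273 0.0277] [0.0176 0.0297 0.0349] [0.63527379 0.1
[... 231 characters left out ...]
7142639, -0.18157485127449036), (0.10646754503250122, 0.03430826589465141), 64.94367980957031) [[0.5375000238418579, -0.2224999964237213], [0.5685999989509583, -0.2371000051498413], [0.6136999726295471, -0.14059999585151672], [0.5825999975204468, -0.12610000371932983]]
side white rect ((0.5795899629592896, 0.1838323473930359), (0.13703016936779022, 0.2060442417860031), 75.30133819580078) [[0.4625999927520752, 0.1437000036239624], [0.661899983882904, 0.09139999747276306], [0.6966000199317932, 0.2240000069141388], [0.49729999899864197, 0.27619999647140503]]
side green ((0.5692017674446106, 0.18337704241275787), (0.10803478211164474, 0.15252478420734406), 74.91017150878906) 0.012986040133844079
```

Measurements agree: the caps are 156 mm apart (158 expected) with tops at 33 mm. The base yaw is about 75° with its origin at (0.568, 0.183), and the green-board fit gives (0.569, 0.183). The next script works out the first move, to above cap a.

```bash
cat > g.py <<'E'
import sys
from h import *
from scipy.spatial.transform import Rotation as R
# usage: g.py x y z(mm) yaw(deg, of tool x)  -> shift (tool mm) and turn (deg)
x,y,z,yaw=map(float,sys.argv[1:5])
o=bot.get_obs();q=o["ee_rot"];r=R.from_quat(q[[1,2,3,0]])
t=R.from_matrix(np.array([[np.cos(a:=np.radians(yaw)),np.sin(a),0],[np.sin(a),-np.cos(a),0],[0,0,-1]]).T)
print("shift",(r.inv().apply(np.array([x,y,z])-o["position"]*1e3)).round(1),"turn",np.degrees((r.inv()*t).as_rotvec()).round(2))
print("t",o["time_s"],"pos",o["position"].round(4),"yaw",np.degrees(np.arctan2(*r.as_matrix()[[1,0],0])).round(2),"F",o["ft_force"].round(1),"w",round(o["gripper_width"],4),"gf",round(o["grip_force"],1))
E
python3 g.py 481 162.5 100 75
```

```text
shift [ 507.6 -555.2  132.8] turn [-5.000e-02 -3.000e-02 -5.696e+01]
t 0.1 pos [ 0.1702 -0.5227  0.2322] yaw 18.04 F [ 0.6 -0.1  1. ] w 0.0928 gf 0.0
```

Emit:
servo_tool(series="507.6 -555.2 80 0 0 -57;507.6 -555.2 80 0 0 -57;507.6 -555.2 80 0 0 -57;507.6 -555.2 80 0 0 -57;507.6 -555.2 80 0 0 -57;507.6 -555.2 80 0 0 -57;507.6 -555.2 80 0 0 -57;507.6 -555.2 80 0 0 -57;507.6 -555.2 80 0 0 -57;507.6 -555.2 80 0 0 -57;507.6 -555.2 80 0 0 -57;507.6 -555.2 80 0 0 -57;507.6 -555.2 80 0 0 -57;507.6 -555.2 80 0 0 -57;507.6 -555.2 80 0 0 -57;507.6 -555.2 80 0 0 -57;507.6 -555.2 80 0 0 -57;507.6 -555.2 80 0 0 -57;507.6 -555.2 80 0 0 -57;507.6 -555.2 80 0 0 -57", claw=-0.2, force=40)

```text
time_s: 2.6
position: [0.4811, 0.1621, 0.1527]
ee_rot: [0.0, 0.793, 0.609, 0.0]
ft_force: [0.3, 0.0, 0.4]
gripper_width: 0.0562
grip_force: 0.0
```

```bash
python3 g.py 481 162.5 30 75
python3 - <<'E'
from h import *
s=optics.snapshot("side");cv2.imwrite("pics/s1.png",cv2.resize(s["color"][130:290,80:320,::-1],(720,480)))
E
```

```text
shift [  0.3  -0.2 122.7] turn [ 0.   -0.    0.04]
t 2.6 pos [0.4811 0.1621 0.1527] yaw 75.04 F [0.3 0.  0.4] w 0.0562 gf 0.0
```

View pics/s1.png

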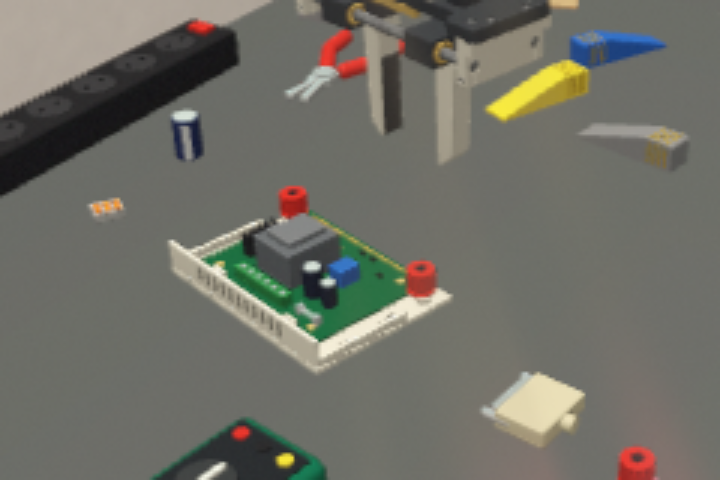

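The gripper hangs clear above cap a at crop (421,278), with its jaw line along the two caps. Descend and close.

Emit:
servo_tool(series="0 0 40 0 0 0;0 0 80 0 0 0;0 0 105 0 0 0;0 0 115 0 0 0;0 0 121 0 0 0;0 0 121 0 0 0;0 0 121 0 0 0")

```text
time_s: 3.52
position: [0.4815, 0.1623, 0.0324]
ee_rot: [0.0, 0.793, 0.609, 0.001]
ft_force: [0.2, 0.6, 0.7]
gripper_width: 0.0556
grip_force: 0.0
```

Emit:
servo_tool(series="0 0 0 0 0 0;0 0 0 0 0 0;0 0 0 0 0 0;0 0 0 0 0 0;0 0 0 0 0 0;0 0 0 0 0 0", claw=1, force=25)

```text
time_s: 4.28
position: [0.4827, 0.1619, 0.032]
ee_rot: [0.001, 0.793, 0.609, 0.001]
ft_force: [7.1, -4.0, -2.2]
gripper_width: 0.0211
grip_force: 25.0
```

Emit:
servo_tool(series="0 0 -3 0 0 0;0 0 -6 0 0 0;0 0 -9 0 0 0;0 0 -12 0 0 0;0 0 -14 0 0 0;0 0 -15 0 0 0;0 0 -15 0 0 0;0 0 -15 0 0 0")

```text
time_s: 5.28
position: [0.4827, 0.1618, 0.046]
ee_rot: [0.001, 0.793, 0.609, 0.001]
ft_force: [11.6, -3.0, -17.1]
gripper_width: 0.0214
grip_force: 25.0
```

Emit:
servo_tool(series="0 0 0 0 0 0;0 0 0 0 0 0;0 0 0 0 0 0;0 0 -20 0 0 0;0 0 -45 0 0 0;0 45 -45 0 0 0;0 95 -45 0 0 0;0 140 -45 0 0 0;0 157 -45 0 0 0;0 157 -45 0 0 0;0 157 -25 0 0 0;0 157 -5 0 0 0;0 157 0 0 0 0;0 157 0 0 0 0;0 157 0 0 0 0", claw=-0.2)

```text
time_s: 7.15
position: [0.633, 0.1217, 0.0471]
ee_rot: [0.0, 0.793, 0.609, 0.0]
ft_force: [-0.4, -0.2, -0.2]
gripper_width: 0.0559
grip_force: 0.0
```

```bash
python3 g.py 633 121.5 31.5 75
python3 - <<'E'
from h import *
s=optics.snapshot("side");cv2.imwrite("pics/s2.png",cv2.resize(s["color"][130:290,80:320,::-1],(720,480)))
E
```

```text
shift [-0.2  0.  15.6] turn [ 0.04 -0.02  0.04]
t 7.15 pos [0.633  0.1217 0.0471] yaw 75.04 F [-0.4 -0.2 -0.2] w 0.0559 gf 0.0
```

View pics/s2.png

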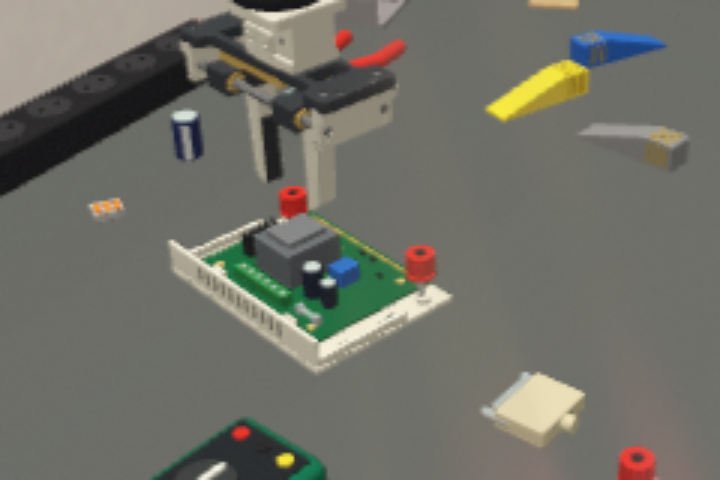

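Cap a stands raised at crop (421,263) with its stud showing. The fingers straddle cap b at (292,200).

Emit:
servo_tool(series="0 0 5 0 0 0;0 0 10 0 0 0;0 0 15 0 0 0;0 0 15 0 0 0;0 0 15 0 0 0")

```text
time_s: 7.82
position: [0.6328, 0.1216, 0.0317]
ee_rot: [0.0, 0.793, 0.609, 0.0]
ft_force: [-0.2, 0.1, 0.1]
gripper_width: 0.0557
grip_force: 0.0
```

Emit:
servo_tool(series="0 0 0 0 0 0;0 0 0 0 0 0;0 0 0 0 0 0;0 0 0 0 0 0;0 0 0 0 0 0;0 0 0 0 0 0;0 0 -3 0 0 0;0 0 -6 0 0 0;0 0 -9 0 0 0;0 0 -12 0 0 0;0 0 -14 0 0 0;0 0 -15 0 0 0;0 0 -15 0 0 0;0 0 -15 0 0 0", claw=1, force=25)

```text
time_s: 9.57
position: [0.6352, 0.121, 0.046]
ee_rot: [0.002, 0.793, 0.609, 0.002]
ft_force: [17.1, -2.8, -17.7]
gripper_width: 0.0213
grip_force: 25.0
```

Cap b is also at its stop: it rose 14 mm, and 17 N showed at the stop. Release it and go toward the wedge. Meanwhile, refine the wedge pose from a model fit.

Emit:
servo_tool(series="0 0 0 0 0 0;0 0 0 0 0 0;0 0 0 0 0 0;0 0 -30 0 0 0;0 0 -80 0 0 0;-40 0 -80 0 0 0;-80 0 -80 0 0 0;-120 0 -80 0 0 0;-170 0 -80 0 0 0;-220 0 -80 0 0 0;-250 0 -80 0 0 0;-250 0 -80 0 0 0", claw=-0.2)

```text
time_s: 11.08
position: [0.5677, -0.1214, 0.1268]
ee_rot: [0.0, 0.794, 0.608, 0.0]
ft_force: [0.6, 0.4, 1.1]
gripper_width: 0.0557
grip_force: 0.0
```

```bash
cat > w.py <<'E'
from m import *
from scipy.optimize import least_squares
# fit wedge pose (x,y,yaw) by matching the yellow silhouette's points: yellow 3D points from both views against the solid
pts=[]
for n in("top","side"):
    s=dict(np.load(n+"0.npz"));P=cloud(s);hsv=cv2.cvtColor(s["color"],cv2.COLOR_RGB2HSV);H,S,V=[hsv[...,i].astype(int) for i in range(3)]
    yel=(abs(H-28)<5)&(S>150)&(V>90)&(abs(P[...,0]-.57)<.1)&(P[...,1]<0)&(P[...,1]>-.4)
    k=cv2.connectedComponentsWithStats(yel.astype(np.uint8));m=cv2.erode((k[1]==1+k[2][1:,4].argmax()).astype(np.uint8),np.ones((2,2)))>0
    pts.append(P[m])
for q in pts+[np.vstack(pts)]:
    def f(p):
        c,s_=np.cos(p[2]),np.sin(p[2]);d=q[:,:2]-p[:2];u=(d[:,0]*c+d[:,1]*s_)*1e3;v=(-d[:,0]*s_+d[:,1]*c)*1e3;z=q[:,2]*1e3
        # signed distance to the wedge solid (max of half-spaces)
        h=np.stack([u-52.5,-52.5-u,abs(v)-14,z-26,(z-3-.307*(52.5-u))/1.046])
        return h.max(0)
    r=least_squares(f,[.573,-.181,1.17],loss="soft_l1",diff_step=1e-3)
    x,y,a=r.x;print(r.x.round(4),np.degrees(a).round(1),"rms",np.sqrt((f(r.x)**2).mean()).round(2),"grip",x-.0375*np.cos(a),y-.0375*np.sin(a))
E
python3 w.py; python3 g.py 559 -215 80 66.5
```

```text
[ 0.5747 -0.1797  1.1618] 66.6 rms 1.37 grip 0.5597623461005174 -0.21410737342375
[ 0.5761 -0.1812  1.1751] 67.3 rms 1.64 grip 0.5616319747251878 -0.2157844998667975
[ 0.5756 -0.1805  1.1658] 66.8 rms 1.66 grip 0.5608391355048986 -0.2149781853115596
shift [-92.7  15.9  46.8] turn [0.   0.   8.39]
t 11.075 pos [ 0.5677 -0.1214  0.1268] yaw 74.89 F [0.6 0.4 1.1] w 0.0557 gf 0.0
```

Emit:
servo_tool(series="-50 10 0 0 0 4;-92 17.3 30 0 0 8;-92 17.3 60 0 0 8;-92 17.3 90 0 0 8;-92 17.3 102 0 0 8;-92 17.3 106 0 0 8;-92 17.3 106 0 0 8;-92 17.3 106 0 0 8")

```text
time_s: 12.08
position: [0.5617, -0.2134, 0.0216]
ee_rot: [0.001, 0.834, 0.552, 0.0]
ft_force: [0.1, -0.2, -1.1]
gripper_width: 0.0556
grip_force: 0.0
```

Emit:
servo_tool(series="0 0 0 0 0 0;0 0 0 0 0 0;0 0 0 0 0 0;0 0 0 0 0 0;0 0 0 0 0 0;0 0 0 0 0 0", claw=1, force=30)

```text
time_s: 12.82
position: [0.5612, -0.2133, 0.0207]
ee_rot: [0.0, 0.834, 0.552, 0.0]
ft_force: [0.0, -0.2, 2.8]
gripper_width: 0.0279
grip_force: 30.0
```

```bash
python3 g.py 570.2 183 20.5 75;python3 - <<'E'
from h import *
s=optics.snapshot("side");np.savez("side3.npz",**s);cv2.imwrite("pics/s3.png",cv2.resize(s["color"][100:260,140:380,::-1],(720,480)))
E
```

```text
shift [ 3.684e+02 -1.463e+02  2.000e-01] turn [ 0.01  0.   -7.97]
t 12.825 pos [ 0.5612 -0.2133  0.0207] yaw 67.03 F [ 0.  -0.2  2.8] w 0.0279 gf 30.0
```

View pics/s3.png

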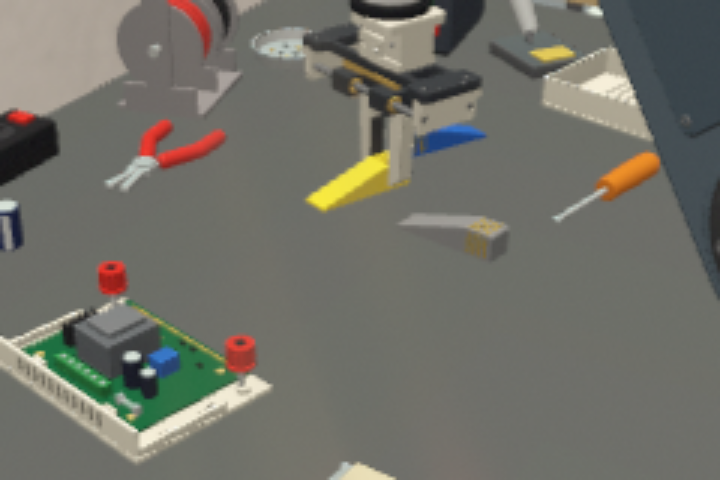

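The wedge is held square at 27.9 mm wide and flat, with its thin end toward the base. Both caps stand up on their studs. Slide to just short of the cut-out.

```bash
python3 g.py 527 25.6 21 75
```

```text
shift [ 206.6 -124.7   -0.3] turn [ 0.01  0.   -7.96]
t 12.875 pos [ 0.5612 -0.2133  0.0207] yaw 67.04 F [-0.6  0.7  2.1] w 0.0281 gf 30.0
```

Emit:
servo_tool(series="10 -6 -0.5 0 0 -1;35 -21 -0.5 0 0 -2;60 -36 -0.5 0 0 -3;85 -51 -0.5 0 0 -4;110 -66 -0.5 0 0 -5;135 -81 -0.5 0 0 -6;160 -96 -0.5 0 0 -7;185 -111 -0.5 0 0 -8;200 -121 -0.5 0 0 -8;206.5 -124.5 0 0 0 -8;206.5 -124.5 0 0 0 -8;206.5 -124.5 0 0 0 -8")

```text
time_s: 14.38
position: [0.5273, 0.0249, 0.0207]
ee_rot: [0.0, 0.793, 0.609, 0.0]
ft_force: [0.7, 1.1, 1.2]
gripper_width: 0.0276
grip_force: 30.0
```

```bash
python3 g.py 527 25.6 21 75;python3 - <<'E'
from h import *
s=optics.snapshot("side");np.savez("side4.npz",**s);cv2.imwrite("pics/s4.png",cv2.resize(s["color"][140:270,100:300,::-1],(800,520),interpolation=cv2.INTER_CUBIC))
t=optics.snapshot("top");np.savez("top4.npz",**t);cv2.imwrite("pics/t4.png",cv2.resize(t["color"][115:235,150:330,::-1],(780,520),interpolation=cv2.INTER_CUBIC))
O=np.array([.5693,.183]);a=np.radians(75);B=np.array([[np.cos(a),np.sin(a)],[-np.sin(a),np.cos(a)]])
for n,s in(("side",s),("top",t)):
    P=cloud(s);hsv=cv2.cvtColor(s["color"],cv2.COLOR_RGB2HSV);H,S,V=[hsv[...,i].astype(int) for i in range(3)]
    L=(P[...,:2]-O)@B.T*1e3;z=P[...,2]*1e3
    y=(abs(H-28)<6)&(S>130)&(V>80)&(abs(L[...,1])<40)&(L[...,0]<-20)&(L[...,0]>-220)
    q=np.c_[L[y],z[y]];print(n,len(q),"yellow x",np.percentile(q[:,0],[1,50,99]).round(1),"y",np.percentile(q[:,1],[2,50,98]).round(1))
    k=(q[:,2]<24)&(q[:,2]>4)&(abs(q[:,1])<11);print(" tip from slope",np.percentile(q[k,0]+(q[k,2]-3)/.307,[25,50,75]).round(1),"near end y",np.median(q[q[:,0]>np.percentile(q[:,0],70),1]))
    red=((H<6)|(H>174))&(S>170)&(V>90)&(abs(L[...,0]+43)<25)&(abs(abs(L[...,1])-79)<25)
    for sg in(1,-1):
        r=red&(L[...,1]*sg>0)
        if r.sum()>5:print(" cap",sg,L[r].mean(0).round(1),np.percentile(z[r],95).round(1))
E
```

```text
shift [ 0.6 -0.5 -0.3] turn [ 0.01 -0.01 -0.01]
t 14.375 pos [0.5273 0.0249 0.0207] yaw 74.99 F [0.7 1.1 1.2] w 0.0276 gf 30.0
side 401 yellow x [-170.5 -120.3  -49.5] y [-18.2   3.3  14.8]
 tip from slope [-79.6 -76.1 -72.1] near end y 0.10686842530737364
 cap 1 [-36.2  81.4] 48.2
 cap -1 [-37.2 -75.8] 47.7Traceback (most recent call last):
  File "<stdin>", line 9, in <module>
    return _quantile_unchecked(
        a, q, axis, out, overwrite_input, method, keepdims, weights)
    return _ureduce(a,
                    func=_quantile_ureduce_func,
    ...<5 lines>...
                    overwrite_input=overwrite_input,
                    method=method)
    r = func(a, **kwargs)
    result = _quantile(arr,
                       quantiles=q,
    ...<2 lines>...
                       out=out,
                       weights=wgt)
    slices_having_nans = np.isnan(arr[-1, ...])
                                  ~~~^^^^^^^^^
IndexError: index -1 is out of bounds for axis 0 with size 0
```

View pics/t4.png

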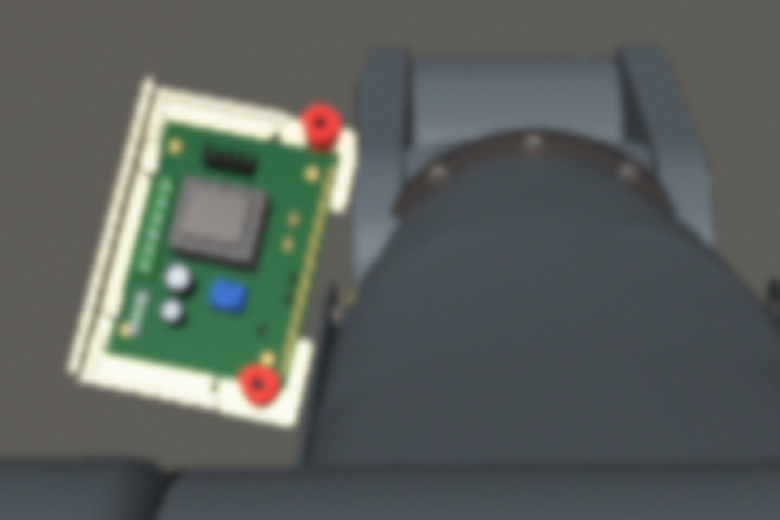

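View pics/s4.png

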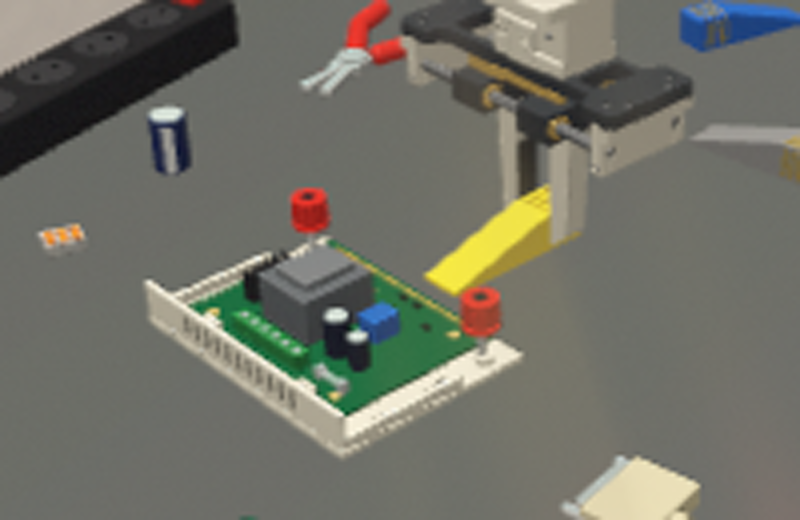

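Side view: the wedge lies flat, with its tip at crop (445,283), pointing at the middle of the free edge about 20 mm short of it. The top view shows both caps up, but the arm hides the wedge. Insert in stages, watching the force.

Emit:
servo_tool(series="5 0 0 0 0 0;12 0 0 0 0 0;19 0 0 0 0 0;26 0 0 0 0 0;33 0 0 0 0 0;38 0 0 0 0 0;38 0 0 0 0 0;38 0 0 0 0 0")

```text
time_s: 15.48
position: [0.537, 0.0624, 0.0207]
ee_rot: [-0.0, 0.793, 0.609, 0.0]
ft_force: [1.3, 2.0, 3.7]
gripper_width: 0.0277
grip_force: 30.0
```

Emit:
servo_tool(series="1 0 0 0 0 0;2 0 0 0 0 0;3 0 0 0 0 0;4 0 0 0 0 0;4 0 0 0 0 0")

```text
time_s: 16.1
position: [0.5378, 0.0656, 0.0207]
ee_rot: [0.0, 0.793, 0.609, -0.0]
ft_force: [-0.9, -2.1, 5.1]
gripper_width: 0.0277
grip_force: 30.0
```

Emit:
servo_tool(series="1 0 0 0 0 0;2 0 0 0 0 0;3 0 0 0 0 0;4 0 0 0 0 0;4 0 0 0 0 0")

```text
time_s: 16.73
position: [0.5389, 0.0695, 0.0207]
ee_rot: [0.0, 0.793, 0.609, -0.0]
ft_force: [-1.5, -2.8, 4.9]
gripper_width: 0.0278
grip_force: 30.0
```

Emit:
servo_tool(series="1 0 0 0 0 0;2 0 0 0 0 0;3 0 0 0 0 0;4 0 0 0 0 0;4 0 0 0 0 0")

```text
time_s: 17.35
position: [0.5397, 0.0729, 0.0207]
ee_rot: [0.0, 0.793, 0.609, -0.001]
ft_force: [-2.5, -6.4, 6.4]
gripper_width: 0.0275
grip_force: 30.0
```

```bash
cat > c.py <<'E'
from h import *
import sys
O=np.array([.5693,.183]);a=np.radians(75);B=np.array([[np.cos(a),np.sin(a)],[-np.sin(a),np.cos(a)]])
s0=dict(np.load("side4.npz"));t0=dict(np.load("top4.npz"))
def prof(s):
    P=cloud(s);hsv=cv2.cvtColor(s["color"],cv2.COLOR_RGB2HSV);H,S,V=[hsv[...,i].astype(int) for i in range(3)]
    L=(P[...,:2]-O)@B.T*1e3;z=P[...,2]*1e3
    out=[]
    for x0,x1,ylo,yhi in((-53,-38,-65,65),(-53,-38,20,65),(-53,-38,-65,-20),(-38,-20,-65,65)):
        g=(H>50)&(H<90)&(S>90)&(L[...,0]>x0)&(L[...,0]<x1)&(L[...,1]>ylo)&(L[...,1]<yhi)&(z<25)
        out.append((int(g.sum()),float(np.median(z[g]).round(2)) if g.any() else None))
    return out
for n,s in(("side",s0),("top",t0)):
    print(n,"before",prof(s));t=optics.snapshot(n);np.savez(n+"5.npz",**t);print(n,"now",prof(t))
E
python3 c.py; python3 g.py 527 25.6 21 75|tail -1
```

```text
side before [(67, 12.96), (31, 12.97), (7, 12.85), (98, 12.82)]
side now [(54, 13.02), (26, 12.87), (7, 13.27), (106, 13.22)]
top before [(123, 12.72), (37, 12.55), (41, 12.62), (307, 12.55)]
top now [(0, None), (0, None), (0, None), (0, None)]
t 17.45 pos [0.5397 0.0729 0.0207] yaw 75.03 F [-1.1 -6.4  7.6] w 0.0277 gf 30.0
```

Emit:
servo_tool(series="1 0 0 0 0 0;2 0 0 0 0 0;3 0 0 0 0 0;4 0 0 0 0 0;5 0 0 0 0 0;5 0 0 0 0 0;5 0 0 0 0 0")

```text
time_s: 18.32
position: [0.541, 0.0777, 0.0207]
ee_rot: [0.0, 0.793, 0.609, -0.001]
ft_force: [-1.4, -7.4, 7.6]
gripper_width: 0.0276
grip_force: 30.0
```

```bash
python3 c.py|grep 'side now'; python3 g.py 527 25.6 21 75|tail -1
```

```text
side now [(47, 14.27), (23, 14.21), (8, 14.39), (111, 14.27)]
t 18.425 pos [0.541  0.0777 0.0207] yaw 75.04 F [-1.8 -7.3  7.4] w 0.0276 gf 30.0
```

Emit:
servo_tool(series="1 0 0 0 0 0;2 0 0 0 0 0;3 0 0 0 0 0;4 0 0 0 0 0;5 0 0 0 0 0;6 0 0 0 0 0;7 0 0 0 0 0;7.5 0 0 0 0 0;7.5 0 0 0 0 0;7.5 0 0 0 0 0")

```text
time_s: 19.68
position: [0.543, 0.0848, 0.0207]
ee_rot: [0.0, 0.793, 0.609, -0.001]
ft_force: [-1.9, -7.5, 5.8]
gripper_width: 0.028
grip_force: 30.0
```

```bash
python3 c.py|grep 'side now'; python3 g.py 527 25.6 21 75|tail -1
python3 - <<'E'
from h import *
s=np.load("side5.npz");c=s["color"][140:270,100:300,::-1];cv2.imwrite("pics/s6.png",cv2.resize(c,(800,520),interpolation=cv2.INTER_CUBIC))
E
```

```text
side now [(60, 16.31), (27, 16.24), (13, 16.94), (108, 16.09)]
t 19.775 pos [0.5429 0.0849 0.0207] yaw 75.03 F [-2.3 -6.4  5.9] w 0.0279 gf 30.0
```

View pics/s6.png

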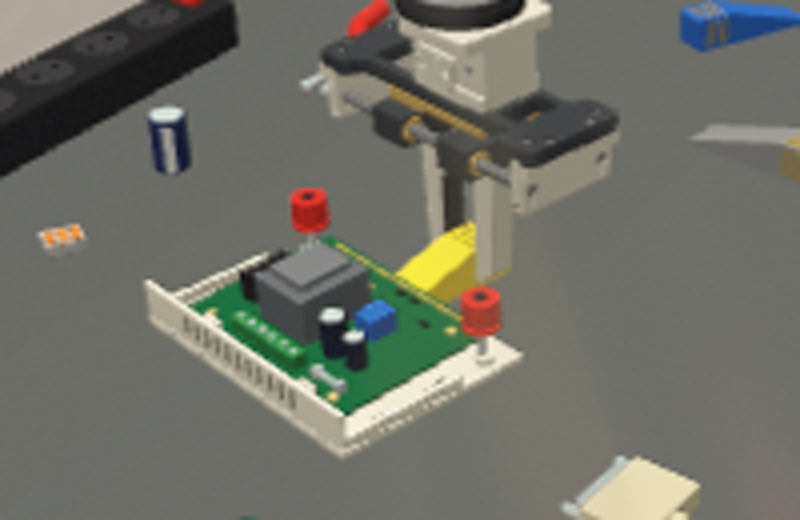

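The edge stands about 3.5 mm up and level across both corners, well inside the window. The wedge is flat and gripped, both caps are up, and the gripper is clear of the board. Handing in.

```bash
python3 -c "
from rig import bot
print(bot.close_job())"
```

```text
the job is handed in; nothing more can be done
None
```

I handed the job in at about 20 s with both caps pulled to their stops and the still-gripped wedge under the board's free edge, which measured about 3.5 mm up; no verdict came back.

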